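Take the drained measuring cups off the rack and nest them on the tray

ROBOT

A 7-joint arm with a two-finger parallel gripper is mounted at the origin on a cart in front of the work surface, level with it; the furniture and walls round the work are solid. World frame = base frame: x ahead of the robot, y to its left, z up, the work surface at z = 0. Lengths are in m, angles in rad, forces in N, time in s.
With the tool pointing down it reaches from about 0.425 to 0.825 m from the base axis. Payload 3.6 kg.
Tool frame: the origin (TCP) lies on the centre line of the jaws, within the pads' length; the fingertips stand 11 mm ahead of it and the grasp point (between the pads) lies 8 mm behind it; z points along the fingers, y is the line along which they close (so a half turn about z gives the same grasp; the last joint's range is limited). The gripper opens to 93 mm and grips with 3 to 60 N. Pads are 15 mm wide; open, the fingers measure 128 mm over their backs; the gripper's body (75 mm by 188 mm) begins 65 mm behind the grasp point.
Start: joints at [1.208, 0.615, -0.013, 1.423, 0.008, 1.103, -0.04], TCP at [0.214, -0.614, 0.23] pointing down, gripper open.
Joint ranges: [-3.12, 3.12], [-0.3, 2.06], [-1.34, 1.32], [0.26, 2.42], [-1.36, 4.5], [0.01, 1.98], [-2.84, 2.84]. Speed limits (rad/s): [2.79, 2.79, 3.14, 3.14, 3.14, 3.14, 3.14].

INTERFACE

Orientations are given as a unit quaternion [x, y, z, w].
In Python, from plant import read_state, camera, camera_info, finish_job, cut_out gives the robot as it stands.
- The arm moves only by the tool move_arm, never from a script. Its argument "steps" is a list of rows, each a list of 2 entries, a list of its own where there are three numbers: the shift along the world's x, y, z normalised to -1 to 1, where 1 is 0.05 m, then the turn, a rotation vector about the world's x, y, z normalised to -1 to 1, where 1 is pi/2 rad. In form: [[[dx, dy, dz], [wx, wy, wz]], ...]. A call has 1 to 10 rows; each row shifts and turns the commanded pose from where the row before left it; what a row does not reach is not made up. A row lasts 1/12 s, in which the tool goes at most 41.7 mm and 7.16 degrees, less where a joint would pass 70% of its speed; a pose out of reach is approached as far as the arm can. A call with a number of a shift or a turn outside -1 to 1 is refused whole. A call with a gripper value outside its range is refused whole. "grip" is the opening, from 0 (shut) to 1 (fully open), set as the call begins (left out, the last holds). The fingers move at their own pace and stop on an object; the grip force is fixed at half the most. Time passes only in rows, so rows that do not move let the fingers close. It gives the time, the measured TCP pose, the force, the opening and the grip force at its end, in the units of the state.
- read_state(): the state, without advancing time (a new reading comes with each control period).
- camera(name): name is "side" or "top" or "wrist"; returns (picture, depth): 400x640x3 uint8, red, green, blue; 400x640 float32, m along the optical axis (not along the pixel's ray), 0 where there is no reading.
- camera_info(name): a dict with "mtx" (3x3 intrinsics, pixels), "R" (3x3) and "t" (3): a world point X has camera coordinates R X + t; the wrist camera has in their place "T_tool_cam" (4x4, takes a point from camera to tool coordinates, whose origin is the TCP and whose axes are the flange's). Camera axes: x right, y down, z forward; pixel columns grow to the right and rows downward; lengths in m; the calibration is good to about 2 mm. A picture is of the moment at which its call begins: read the wrist's pose just before it. camera_info takes no time and is no camera call.
- finish_job(): hands the job in; it is judged then, once.
Trained networks look in the newest picture that a camera, given by its name, has taken for a name from the list of things; names that differ only in an ending like _2 or _b are one class to them, and where a whole thing is asked for, a point or a joint stands for the part that bears it (a point fixed in the world has none). Each returns a list of dicts, best first, with "score" (0 to 1); they miss things now and then, are a little off and sometimes report something else, mostly with a low value. They report only what shows in the picture. A call takes as long as a camera call. They do not tell look-alikes from the thing itself.
- cut_out(camera, thing): "region" (400x640 bool, what is visible of it) and "extent" ([left, top, right, bottom] in pixels, round what is visible of it).
The state is a dict: "time_s": time; "joints": joint angles; "qd": joint speeds; "joint_efforts": joint torques, N m; "tool_pos": TCP position; "ee_rot": TCP orientation; "contact_force": force on the tool from outside, world axes, zero at the start; "moment": the same for the moment, N m; "width": finger opening in m; "finger_force": force on a finger pad.
Only numpy, scipy, OpenCV 4.12 (cv2) and the standard library are available. Lean on these libraries where they do the work, as an engineer would, in place of code of your own. Each camera call takes 0.05 s, during which the arm holds its last target. There are 200 camera calls.

TASK

Two tall steel measuring cups are draining mouth down on the loop pegs of the sloping wire rack. Lift both off their pegs and nest them, mouth down, over the tall cup that already stands mouth down in the white tray, so that all three make one straight stack with each rim resting fully on the bead of the cup below. Lower them gently, without dropping or ramming them, and leave the short cup on its peg.

Things in the scene. Friction and masses are not known exactly. Their poses are not given: they have to be found in the camera images.
- tall_cup_1: tall bare-steel cup on the rack, a cone 72 mm high standing mouth DOWN: mouth 63 mm outside, 60 inside; closed end 44 mm; wall 1.5. Origin: centre of the mouth; z: axis, mouth to closed end. Outside bead 61 mm across, its top edge at z = 26 mm; grip the cone above it (46 to 55 mm wide). Home over another tall cup, its rim sits on that bead: origin 26 mm above the other's, axes within 2 mm. 0.09 kg
- tall_cup_2: the other tall cup on the rack: same shape, size and frame as tall_cup_1. Either may be nested first
- tray_cup: the third tall cup, same shape, size and frame as tall_cup_1; it starts mouth down on the floor of the white tray and is the foot of the stack (z up)
- short_cup: short cup of the same style, also on the rack, to be left there: same mouth, bead and taper but only 46 mm high, 51 mm across the closed end; frame as tall_cup_1
- drain_rack: fixed sloping rack of 5 mm steel wire over a drip pan, 300 mm wide (y), 130 deep (x), 110 high at its back (+x). Origin: table under its middle, z up. The cups stand on a plane that rises 30 degrees towards its +x, their z square to it: (-0.5, 0, 0.866) in its frame. Three places, a cup on each in any order: y = -0.115, 0, 0.115 at x = 0, z = 0.075
- peg_middle (a point): middle cup place of the rack: centre of the cup's mouth, on the slope. Inside each cup a wire loop 33 mm wide stands 37 mm out of the slope, square to it, 18 mm uphill of the mouth's centre; draw the cup 45 mm along its own z to clear it
- clean_tray: loose shallow white food tray, 280 (x) x 200 (y) x 50 mm high, floor 2 mm thick, flat inside 240 x 160 mm. Origin: centre of its underside, z up
There are look-alikes about, which are no part of the job. Leave any pink or purple look-alike of the tall_cup_2 alone.

How it is judged:
At the end, for the whole second after the job is handed in: One upright nested stack, at rest, on the tray's floor: the tray's own cup lowest (within 110 mm of the tray's centre), each cup above 26 +/- 3 mm up and within 4 mm of the axis of the one below, all within 0.06 rad of upright; short cup within 12 mm of its start (((z of tall_cup_1 in the frame of tray_cup between 0.023 and 0.029 m and horizontal distance between tall_cup_1 and tray_cup below 0.004 m and z of tall_cup_2 in the frame of tall_cup_1 between 0.023 and 0.029 m and horizontal distance between tall_cup_2 and tall_cup_1 below 0.004 m) or (z of tall_cup_2 in the frame of tray_cup between 0.023 and 0.029 m and horizontal distance between tall_cup_2 and tray_cup below 0.004 m and z of tall_cup_1 in the frame of tall_cup_2 between 0.023 and 0.029 m and horizontal distance between tall_cup_1 and tall_cup_2 below 0.004 m)) and angle between each of tall_cup_1, tall_cup_2, tray_cup's own z axis and vertical below 0.06 rad and z of tray_cup in the frame of clean_tray below 0.008 m and horizontal distance between tray_cup and clean_tray below 0.11 m and linear speed of each of tall_cup_1, tall_cup_2, tray_cup below 0.02 m/s and distance of short_cup from where it was at the start of the episode below 0.012 m); the robot touches nothing.
It fails at once if the short cup is knocked or pulled out of its place (more than 25 mm) (distance of short_cup from where it was at the start of the episode above 0.025 m).
It fails at once if a cup is rammed onto another (over 40 N between two cups) (contact force between any of tall_cup_1, tall_cup_2 and tray_cup above 40 N or contact force between tall_cup_1 and tall_cup_2 above 40 N).
It fails at once if a cup from the rack is dropped (it moves faster than 0.6 m/s, a fall of about 18 mm, with no finger on it) ((contact force between the fingers and tall_cup_1 below 0.05 N and linear speed of tall_cup_1 above 0.6 m/s) or (contact force between the fingers and tall_cup_2 below 0.05 N and linear speed of tall_cup_2 above 0.6 m/s)).
It fails at once if the tray cup is tipped over (angle between tray_cup's own z axis and vertical above 0.5 rad).
It also fails if it takes over 64 s, if anything falls off the work surface, if the arm or the gripper's body presses on something with over 40 N, if the wrist force passes 120 N, or if a joint passes its speed limit or range.

## Working session

There is one attempt and no reset: what is moved stays moved. The work goes in short steps, Python scripts to look and compute and a tool call to move; the robot and the scene stay as the last step left them, time stands still between calls to the robot, and variables do not carry over. Pictures are saved under pics/ and viewed, at most 10 in all, crops included, and the job is handed in when it is done.

Besides the shell and the picture viewer there is one more tool, called after ">>>" in YAML: its name, and indented under it one key for each argument. move_arm: Moves the arm, as the interface text tells. Its arguments: {"type":"object","properties":{"steps":{"type":"array","items":{"type":"array"}},"grip":{"type":"number"}},"required":["steps"]}

```bash
mkdir -p pics; ls; python3 - <<'E'
from plant import *
import cv2,numpy as np
s=read_state();print({k:np.round(v,3).tolist() for k,v in s.items()})
ims=[]
for c in("side","top"):
    im,d=camera(c);np.savez(f"/tmp/{c}.npz",im=im,d=d)
    i=camera_info(c);print(c,np.round(i["mtx"],1).tolist(),np.round(i["R"],3).tolist(),np.round(i["t"],3).tolist())
    cv2.imwrite(f"pics/{c}0.png",im[:,:,::-1])
    for n in("tall_cup_1","tray_cup","short_cup","drain_rack","clean_tray"):
        for r in cut_out(c,n):print(c,n,round(r["score"],2),r["extent"])
E
```

```text
pics
{'time_s': 0.0, 'joints': [1.209, 0.616, -0.013, 1.425, 0.008, 1.103, -0.04], 'qd': [0.003, -0.001, 0.001, 0.001, -0.001, 0.002, -0.0], 'joint_efforts': [-0.0, -45.893, 0.209, -16.574, -0.061, 0.02, 0.0], 'tool_pos': [0.214, -0.613, 0.229], 'ee_rot': [0.986, 0.167, -0.0, -0.001], 'contact_force': [-0.65, 0.899, 0.935], 'moment': [-0.026, -0.029, -0.006], 'finger_force': 0.0, 'width': 0.093}
side [[387.6, 0.0, 319.9], [0.0, 387.6, 205.7], [0.0, 0.0, 1.0]] [[0.982, -0.189, 0.021], [-0.067, -0.45, -0.891], [0.178, 0.873, -0.454]] [-0.547, 0.056, 0.913]
side tall_cup_1 0.95 [368.7, 174.5, 400.7, 214.1]
side tall_cup_1 0.94 [313.9, 289.3, 367.1, 336.0]
side tall_cup_1 0.91 [209.4, 286.6, 261.3, 329.4]
side tall_cup_1 0.87 [286.6, 204.6, 324.9, 245.1]
side tall_cup_1 0.84 [207.9, 242.4, 252.3, 276.2]
side tray_cup 0.54 [312.0, 165.6, 333.2, 186.9]
side short_cup 0.9 [338.6, 203.7, 365.2, 228.0]
side short_cup 0.52 [287.4, 204.1, 323.6, 248.2]
side drain_rack 0.78 [281.1, 199.7, 422.1, 297.8]
side clean_tray 0.93 [262.0, 160.5, 365.6, 200.1]
top [[389.9, 0.0, 316.9], [0.0, 389.9, 199.7], [0.0, 0.0, 1.0]] [[0.021, -1.0, 0.005], [-0.996, -0.022, -0.088], [0.088, -0.003, -0.996]] [-0.147, 0.534, 0.91]
top tall_cup_1 0.85 [334.2, 267.8, 368.6, 303.0]
top tall_cup_1 0.79 [291.9, 116.5, 332.3, 145.4]
top tall_cup_1 0.75 [346.9, 205.9, 376.0, 238.3]
top tall_cup_1 0.7 [390.2, 264.0, 425.5, 299.9]
top tall_cup_1 0.66 [416.2, 197.6, 443.2, 227.2]
top tray_cup 0.96 [190.2, 161.3, 220.4, 188.8]
top short_cup 0.77 [324.7, 165.4, 352.7, 191.8]
top drain_rack 0.72 [286.4, 103.2, 400.2, 244.0]
top clean_tray 0.88 [149.9, 126.9, 238.4, 249.0]
```

View pics/side0.png

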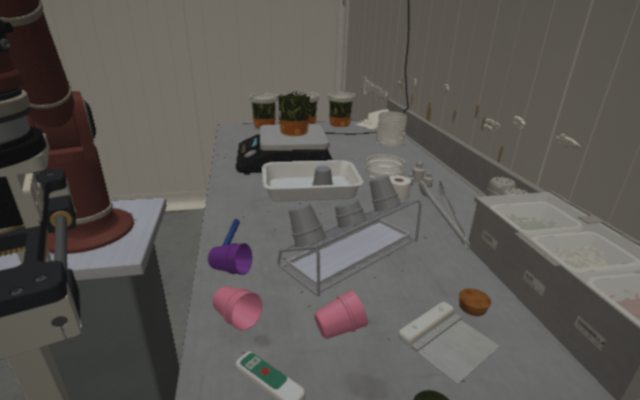

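View pics/top0.png

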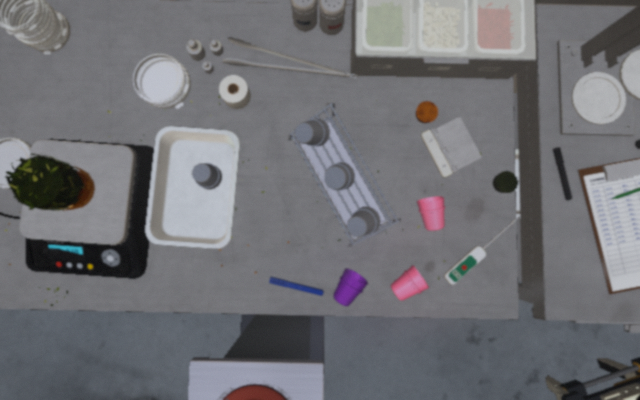

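Side view: bare-steel tall cups are at (305,225) and (384,194) on the rack, with the short one between them at (350,214). The tray cup is at (322,177). In the top view they are at (362,220), (312,130), (339,177) and (206,175). The look-alikes, pink (340,315) and (237,308) and purple (230,258), lie on the table and are off limits. Next I fit the rack and tray cup to the depth clouds.

```bash
cat > h.py <<'E'
import numpy as np,cv2
from plant import *
from scipy.optimize import least_squares
from scipy.spatial.transform import Rotation as Ro
def cloud(c,mask,d):
    i=camera_info(c);v,u=np.nonzero(mask&(d>0));z=d[v,u]
    P=np.c_[u,v,np.ones(len(u))]@np.linalg.inv(i["mtx"]).T*z[:,None]
    return (P-i["t"])@i["R"]
def sdf(P,h,rt):   # distance to the cone's side or its top, P in cup frame
    r=np.hypot(P[:,0],P[:,1]);z=P[:,2];m=(31.5e-3-rt)/h
    R=np.interp(z,[0,.022,.0221,.026,.0261,h],[.0315,.0305,.0305,.0305,.0315-m*.0261,rt])
    side=(r-R)
    return np.where(z>h-.003,np.where(r>rt,np.maximum(side,z-h),np.where(abs(z-h)<abs(side),z-h,side)),side)
E
python3 - <<'E'
from h import *
D={c:np.load(f"/tmp/{c}.npz") for c in("side","top")}
cup={"side":{"A":(305,225),"S":(350,214),"B":(384,194),"T":(322,177)},"top":{"A":(362,220),"S":(339,177),"B":(312,130),"T":(206,175)}}
C={}
for c in D:
    camera(c); rs=sum([cut_out(c,n) for n in("tall_cup_1","short_cup","tray_cup")],[])
    for k,(u,v) in cup[c].items():
        m=[r for r in rs if r["region"][v,u]]
        if not m: print("no",c,k);continue
        reg=cv2.erode(m[0]["region"].astype(np.uint8),np.ones((3,3)))>0
        P=cloud(c,reg,D[c]["d"]);C[c,k]=P
        print(c,k,len(P),np.round(np.median(P,0),3),np.round(np.percentile(P[:,2],[2,98]),3))
np.save("/tmp/C.npy",C,allow_pickle=True)
G=dict(A=(.072,.022),B=(.072,.022),S=(.046,.0255),T=(.072,.022))
def rackfit(cs,free=()):
    best=None
    for th in np.arange(0,6.28,.4):
        def f(p):
            o=[]
            R=Ro.from_euler("z",p[2])
            for (c,k),P in C.items():
                if k=="T" or c not in cs: continue
                yl={"A":-.115,"B":.115,"S":0}[k]*sg
                Q=R.inv().apply(P-[p[0],p[1],0])-[0,yl,.075]
                Q=Ro.from_euler("y",-30,degrees=True).inv().apply(Q)
                o.append(sdf(Q,*G[k]))
            return np.concatenate(o)
        for sg in(1,-1):
            r=least_squares(f,[*np.median(C["top","S"],0)[:2],th],loss="soft_l1",f_scale=.003)
            if best is None or r.cost<best[0].cost:best=(r,sg,np.sqrt(np.mean(np.minimum(abs(f(r.x)),.01)**2)))
    return best
for cs in(("side","top"),("top",),("side",)):
    b=rackfit(cs);print(cs,b[0].x.round(4),np.degrees(b[0].x[2]).round(1),b[1],b[2])
    def g(p): return np.concatenate([sdf(P-[p[0],p[1],.002],*G["T"]) for (c,k),P in C.items() if k=="T" and c in cs])
    if any(k=="T" and c in cs for c,k in C):
        r=least_squares(g,np.median(C[cs[-1],"T"],0)[:2],loss="soft_l1",f_scale=.003);print("tray cup",r.x.round(4),np.sqrt(np.mean(g(r.x)**2)))
E
```

```text
side A 924 [ 0.476 -0.254  0.113] [0.085 0.144]
side S 472 [ 0.575 -0.202  0.105] [0.083 0.124]
side B 629 [ 0.67  -0.137  0.112] [0.086 0.142]
side T 230 [0.583 0.112 0.056] [0.035 0.075]
top A 640 [ 0.482 -0.233  0.131] [0.096 0.146]
top S 558 [ 0.582 -0.182  0.112] [0.091 0.125]
top B 600 [ 0.674 -0.123  0.13 ] [0.094 0.145]
top T 497 [0.586 0.121 0.069] [0.018 0.075]
('side', 'top') [ 0.5891 -0.1898  5.2428] 300.4 1 0.0022142021809794053
tray cup [0.5901 0.1325] 0.00361483094824398
('top',) [ 0.59   -0.1896  5.2469] 300.6 1 0.0026957720496678106
tray cup [0.5908 0.1328] 0.004166722700554922
('side',) [ 0.5878 -0.1893 -1.04  ] -59.6 1 0.0012895199807545774
tray cup [0.5885 0.1321] 0.0015848310118639173
```

>>> move_arm:
  steps:
    - [[0.236,0.433,0.02],[0,0,0.0123]]
    - [[0.236,0.433,0.02],[0,0,0.0123]]
    - [[0.236,0.433,0.02],[0,0,0.0123]]
    - [[0.236,0.433,0.02],[0,0,0.0123]]
    - [[0.236,0.433,0.02],[0,0,0.0123]]
    - [[0.236,0.433,0.02],[0,0,0.0123]]
    - [[0.236,0.433,0.02],[0,0,0.0123]]
    - [[0.236,0.433,0.02],[0,0,0.0123]]
    - [[0.236,0.433,0.02],[0,0,0.0123]]
    - [[0.236,0.433,0.02],[0,0,0.0123]]
  grip: 1

```text
time_s: 1.83
tool_pos: [0.3327, -0.3962, 0.2399]
ee_rot: [0.965, 0.262, 0.0, 0.0]
contact_force: [1.4, -0.4, -0.9]
width: 0.0929
finger_force: 0.0
```

>>> move_arm:
  steps:
    - [[0.236,0.433,0.02],[-0.0288,-0.0168,0]]
    - [[0.236,0.433,0.02],[-0.0288,-0.0168,0]]
    - [[0.236,0.433,0.02],[-0.0288,-0.0168,0]]
    - [[0.236,0.433,0.02],[-0.0288,-0.0168,0]]
    - [[0.236,0.433,0.02],[-0.0288,-0.0168,0]]
    - [[0.236,0.433,0.02],[-0.0288,-0.0168,0]]
    - [[0.236,0.433,0.02],[-0.0288,-0.0168,0]]
    - [[0.236,0.433,0.02],[-0.0288,-0.0168,0]]
    - [[0.236,0.433,0.02],[-0.0288,-0.0168,0]]
    - [[0.236,0.433,0.02],[-0.0288,-0.0168,0]]

```text
time_s: 2.67
tool_pos: [0.4499, -0.1814, 0.2503]
ee_rot: [0.932, 0.252, 0.068, 0.249]
contact_force: [0.7, -0.4, -0.8]
width: 0.0927
finger_force: 0.0
```

```bash
cat >> h.py <<'E'
YAW=np.radians(-59.7)
AX=Ro.from_euler("z",YAW).apply([-.5,0,.866])
def place(k): return np.array([.589,-.1896,.075])+Ro.from_euler("z",YAW).apply([0,{"A":-.115,"B":.115}[k],0])
RT=Ro.from_matrix(np.c_[Ro.from_euler("z",YAW).apply([0,1,0]),np.cross(-AX,Ro.from_euler("z",YAW).apply([0,1,0])),-AX])
def report(goal,Rg):
    s=read_state();R=Ro.from_quat(s["ee_rot"])
    print("t",round(s["time_s"],2),"tcp",np.round(s["tool_pos"],4),"q",np.round(s["joints"],2),"F",np.round(s["contact_force"],1),"w",round(s["width"],4))
    print("shift norm",np.round((goal-s["tool_pos"])/.05,3),"turn norm",np.round((Rg*R.inv()).as_rotvec()/(np.pi/2),4))
E
python3 - <<'E'
from h import *
report(place("A")+.115*AX,RT)
print(AX,place("A"),place("B"))
im,d=camera("wrist");np.savez("/tmp/w.npz",im=im,d=d);cv2.imwrite("pics/w1.png",im[:,:,::-1]);print(camera_info("wrist")["T_tool_cam"].round(3))
E
```

```text
t 2.67 tcp [ 0.4499 -0.1814  0.2503] q [-0.    0.23  0.09  2.18  0.8   0.57 -1.61] F [ 0.7 -0.4 -0.8] w 0.0927
shift norm [ 0.216 -0.331 -1.514] turn norm [-0.0007  0.0005  0.0001]
[-0.25226381  0.43169778  0.866     ] [ 0.48970951 -0.24762068  0.075     ] [ 0.68829049 -0.13157932  0.075     ]
[[-0.002 -0.956 -0.293  0.081]
 [ 1.    -0.002 -0.    -0.   ]
 [-0.001 -0.293  0.956 -0.156]
 [ 0.     0.     0.     1.   ]]
```

View pics/w1.png

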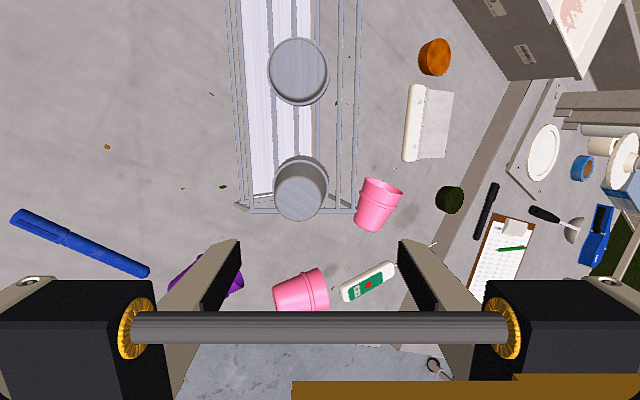

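The wrist view shows tall bare-steel cup A at (301,188) and the short cup at (298,70). The pink and purple look-alikes are off the rack. I'll move to the pregrasp, with a wrist depth check of A.

>>> move_arm:
  steps:
    - [[0.043,-0.066,-0.3],[0,0,0]]
    - [[0.043,-0.066,-0.3],[0,0,0]]
    - [[0.043,-0.066,-0.3],[0,0,0]]
    - [[0.043,-0.066,-0.3],[0,0,0]]
    - [[0.043,-0.066,-0.3],[0,0,0]]
    - [[0,0,0],[0,0,0]]

```text
time_s: 3.22
tool_pos: [0.459, -0.1993, 0.1725]
ee_rot: [0.933, 0.253, 0.064, 0.247]
contact_force: [-0.4, -0.8, -0.4]
width: 0.093
finger_force: 0.0
```

```bash
cat >> h.py <<'E'
def wristfit(k,c0,R0,h=.072,rt=.022):
    """offset of the cup from nominal, in tool-plane (cup frame R0 at c0)"""
    s=read_state();im,d=camera("wrist");T=camera_info("wrist")["T_tool_cam"]
    i=camera_info("wrist")["mtx"];v,u=np.nonzero(d>0);z=d[v,u]
    P=np.c_[u,v,np.ones(len(u))]@np.linalg.inv(i).T*z[:,None]
    P=P@T[:3,:3].T+T[:3,3];P=Ro.from_quat(s["ee_rot"]).apply(P)+s["tool_pos"]
    Q=R0.inv().apply(P-c0);m=(np.hypot(Q[:,0],Q[:,1])<.04)&(Q[:,2]>.03)&(Q[:,2]<.08);Q=Q[m]
    f=lambda p:sdf(Q-p,h,rt)
    r=least_squares(f,[0,0,0],loss="soft_l1",f_scale=.002)
    print(k,"n",len(Q),"offset cup frame",r.x.round(4),"world",R0.apply(r.x).round(4),"rms",np.sqrt(np.mean(np.minimum(abs(f(r.x)),.01)**2)).round(4))
    return im
RC=Ro.from_matrix(np.c_[Ro.from_euler("z",YAW).apply([.866,0,.5]),Ro.from_euler("z",YAW).apply([0,1,0]),AX])
E
python3 - <<'E'
from h import *
wristfit("A",place("A"),RC)
report(place("A")+.042*AX,RT)
E
```

```text
A n 4319 offset cup frame [ 0.0003 -0.0014 -0.0007] world [-0.0009 -0.0012 -0.0005] rms 0.0007
t 3.27 tcp [ 0.4594 -0.1993  0.1737] q [-0.05  0.39  0.23  2.25  1.08  0.36 -1.9 ] F [ 0.1  0.7 -0.3] w 0.0933
shift norm [ 0.394 -0.605 -1.246] turn norm [-0.0017 -0.0038  0.0002]
```

>>> move_arm:
  steps:
    - [[0.047,-0.079,-0.157],[-0.0002,-0.0005,0]]
    - [[0.047,-0.079,-0.157],[-0.0002,-0.0005,0]]
    - [[0.047,-0.079,-0.157],[-0.0002,-0.0005,0]]
    - [[0.047,-0.079,-0.157],[-0.0002,-0.0005,0]]
    - [[0.047,-0.079,-0.157],[-0.0002,-0.0005,0]]
    - [[0.047,-0.079,-0.157],[-0.0002,-0.0005,0]]
    - [[0.047,-0.079,-0.157],[-0.0002,-0.0005,0]]
    - [[0.047,-0.079,-0.157],[-0.0002,-0.0005,0]]
    - [[0,0,0],[0,0,0]]

```text
time_s: 4.02
tool_pos: [0.4796, -0.2312, 0.1119]
ee_rot: [0.932, 0.252, 0.07, 0.251]
contact_force: [0.7, 0.7, 0.2]
width: 0.0933
finger_force: 0.0
```

```bash
python3 - <<'E'
from h import *
report(place("A")+.042*AX+[-.0009,-.0012,-.0005],RT)
E
```

```text
t 4.02 tcp [ 0.4796 -0.2312  0.1119] q [-0.11  0.58  0.43  2.26  1.72  0.14 -2.52] F [0.7 0.7 0.2] w 0.0933
shift norm [-0.028  0.01  -0.02 ] turn norm [ 0.0003  0.0025 -0.0003]
```

>>> move_arm:
  steps:
    - [[-0.02,0,-0.02],[0,0.002,0]]
    - [[0,0,0],[0,0,0]]
    - [[0,0,0],[0,0,0]]
    - [[0,0,0],[0,0,0]]
    - [[0,0,0],[0,0,0]]
    - [[0,0,0],[0,0,0]]
    - [[0,0,0],[0,0,0]]
    - [[0,0,0],[0,0,0]]
  grip: 0

```text
time_s: 4.68
tool_pos: [0.4779, -0.2304, 0.1108]
ee_rot: [0.932, 0.252, 0.068, 0.25]
contact_force: [-0.6, 0.3, 1.4]
width: 0.0534
finger_force: 29.8
```

```bash
python3 - <<'E'
from h import *
report(place("A")+.097*AX+[-.0009,-.0012,-.0005],RT)
E
```

```text
t 4.68 tcp [ 0.4779 -0.2304  0.1108] q [-0.11  0.58  0.44  2.26  1.72  0.14 -2.52] F [-0.6  0.3  1.4] w 0.0534
shift norm [-0.27   0.469  0.955] turn norm [-0.0004  0.0002 -0.    ]
```

>>> move_arm:
  steps:
    - [[-0.03,0.052,0.104],[0,0,0]]
    - [[-0.03,0.052,0.104],[0,0,0]]
    - [[-0.03,0.052,0.104],[0,0,0]]
    - [[-0.03,0.052,0.104],[0,0,0]]
    - [[-0.03,0.052,0.104],[0,0,0]]
    - [[-0.03,0.052,0.104],[0,0,0]]
    - [[-0.03,0.052,0.104],[0,0,0]]
    - [[-0.03,0.052,0.104],[0,0,0]]
    - [[-0.03,0.052,0.104],[0,0,0]]
    - [[-0.03,0.052,0.104],[0,0,0]]

```text
time_s: 5.52
tool_pos: [0.4622, -0.2043, 0.1627]
ee_rot: [0.933, 0.252, 0.067, 0.249]
contact_force: [0.6, 0.9, -0.8]
width: 0.0531
finger_force: 29.7
```

>>> move_arm:
  steps:
    - [[0,0.05,0.2],[0,0,0]]
    - [[0,0.05,0.2],[0,0,0]]
    - [[0,0.05,0.2],[0,0,0]]
    - [[0,0.05,0.2],[0,0,0]]
    - [[0,0.05,0.2],[0,0,0]]
    - [[0,0.05,0.2],[0,0,0]]
    - [[0,0.05,0.2],[0,0,0]]
    - [[0,0,0],[0,0,0]]

```text
time_s: 6.18
tool_pos: [0.4634, -0.1867, 0.234]
ee_rot: [0.932, 0.252, 0.069, 0.25]
contact_force: [0.8, -0.3, -1.0]
width: 0.0534
finger_force: 29.7
```

```bash
python3 - <<'E'
from h import *
R0=Ro.from_euler("z",YAW+np.pi/2)*Ro.from_euler("x",np.pi)
print("x axis",R0.apply([1,0,0]))
report(np.array([.59,.1325,.25]),R0)
im,d=camera("wrist");cv2.imwrite("pics/w2.png",im[:,:,::-1])
s=read_state();print(s["finger_force"])
E
```

```text
x axis [0.86339555 0.50452762 0.        ]
t 6.18 tcp [ 0.4634 -0.1867  0.234 ] q [-0.04  0.28  0.15  2.17  0.83  0.52 -1.63] F [ 0.8 -0.3 -1. ] w 0.0534
shift norm [2.533 6.384 0.32 ] turn norm [0.2871 0.1701 0.0004]
29.6944038849324
```

View pics/w2.png

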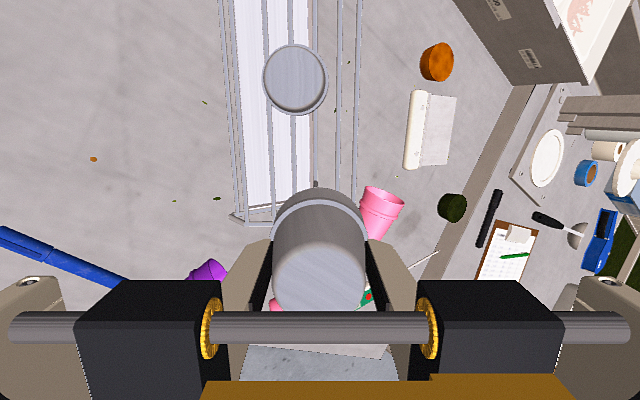

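Cup A is held at (318,240), seated between the pads. The short cup at (295,80) is undisturbed. I'll carry it to the tray while turning upright.

>>> move_arm:
  steps:
    - [[0.127,0.319,0.016],[0.0144,0.0085,0]]
    - [[0.127,0.319,0.016],[0.0144,0.0085,0]]
    - [[0.127,0.319,0.016],[0.0144,0.0085,0]]
    - [[0.127,0.319,0.016],[0.0144,0.0085,0]]
    - [[0.127,0.319,0.016],[0.0144,0.0085,0]]
    - [[0.127,0.319,0.016],[0.0144,0.0085,0]]
    - [[0.127,0.319,0.016],[0.0144,0.0085,0]]
    - [[0.127,0.319,0.016],[0.0144,0.0085,0]]
    - [[0.127,0.319,0.016],[0.0144,0.0085,0]]
    - [[0.127,0.319,0.016],[0.0144,0.0085,0]]

```text
time_s: 7.07
tool_pos: [0.5258, -0.0273, 0.2394]
ee_rot: [0.957, 0.259, 0.032, 0.125]
contact_force: [-0.7, -0.3, -0.7]
width: 0.0532
finger_force: 29.7
```

>>> move_arm:
  steps:
    - [[0.127,0.319,0.016],[0.0144,0.0085,0]]
    - [[0.127,0.319,0.016],[0.0144,0.0085,0]]
    - [[0.127,0.319,0.016],[0.0144,0.0085,0]]
    - [[0.127,0.319,0.016],[0.0144,0.0085,0]]
    - [[0.127,0.319,0.016],[0.0144,0.0085,0]]
    - [[0.127,0.319,0.016],[0.0144,0.0085,0]]
    - [[0.127,0.319,0.016],[0.0144,0.0085,0]]
    - [[0.127,0.319,0.016],[0.0144,0.0085,0]]
    - [[0.127,0.319,0.016],[0.0144,0.0085,0]]
    - [[0.127,0.319,0.016],[0.0144,0.0085,0]]
    - [[0,0,0],[0,0,0]]

```text
schema error: expected 1 to 10 rows
```

```bash
cat >> h.py <<'E'
RD=Ro.from_euler("z",YAW+np.pi/2)*Ro.from_euler("x",np.pi)
def heldfit():
    """held cup in the tool frame: mouth centre (along tool z) and axis"""
    im,d=camera("wrist");T=camera_info("wrist")["T_tool_cam"]
    i=camera_info("wrist")["mtx"];v,u=np.nonzero(d>0);z=d[v,u]
    P=np.c_[u,v,np.ones(len(u))]@np.linalg.inv(i).T*z[:,None]
    P=P@T[:3,:3].T+T[:3,3];P=P[(abs(P[:,1])<.024)&(abs(P[:,0])<.034)&(P[:,2]>-.035)&(P[:,2]<.022)]
    F=Ro.from_euler("x",np.pi)
    f=lambda p:sdf((Ro.from_euler("xy",p[3:])*F).inv().apply(P-p[:3]),.072,.022)
    r=least_squares(f,[0,0,.042,0,0],loss="soft_l1",f_scale=.002)
    o=Ro.from_quat(read_state()["ee_rot"]);print("held n",len(P),"mouth in tool",r.x[:3].round(4),"tilt",r.x[3:].round(3),"rms",np.sqrt(np.mean(np.minimum(abs(f(r.x)),.01)**2)).round(4),
     "mouth world",(o.apply(r.x[:3])+read_state()["tool_pos"]).round(4),"axis world",(o*Ro.from_euler("xy",r.x[3:])*F).apply([0,0,1]).round(3))
    return im
E
python3 - <<'E'
from h import *
im=heldfit();cv2.imwrite("pics/w3.png",im[:,:,::-1])
report(np.array([.59,.1325,.13]),RD)
D={}
for c in("side","top"):
    im,d=camera(c)
    for r in cut_out(c,"tray_cup"):print(c,round(r["score"],2),r["extent"])
E
```

```text
held n 9322 mouth in tool [ 0.0011 -0.0006  0.0425] tilt [-0.003  0.018] rms 0.0007 mouth world [ 0.5345 -0.032   0.1985] axis world [-0.148  0.212  0.966]
t 7.12 tcp [ 0.5283 -0.0238  0.2398] q [-0.07  0.37 -0.09  1.87  0.37  0.84 -1.43] F [ 2.4  2.1 -0.1] w 0.0535
shift norm [ 1.233  3.125 -2.196] turn norm [ 0.1406  0.0836 -0.0019]
side 0.52 [312.5, 167.0, 333.2, 184.4]
top 0.52 [191.3, 161.8, 217.5, 170.3]
```

View pics/w3.png

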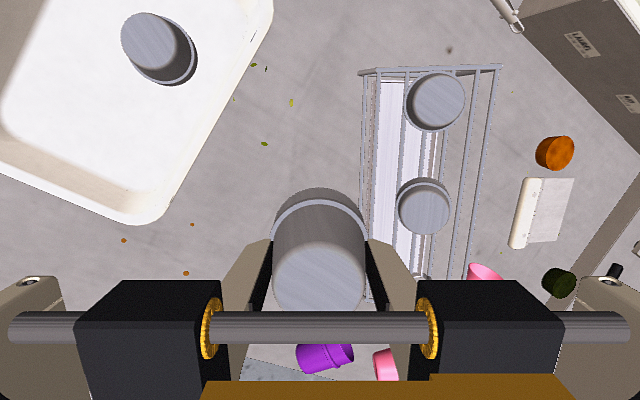

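Picture: held cup at (318,245); tray cup visible at (158,47); the short and other tall cup are on the rack. I'll fit the tray cup from this view too.

```bash
python3 - <<'E'
from h import *
wristfit("T",np.array([.59,.1325,.002]),Ro.identity())
E
```

```text
T n 3558 offset cup frame [-0.0004 -0.0012 -0.0002] world [-0.0004 -0.0012 -0.0002] rms 0.0009
```

>>> move_arm:
  steps:
    - [[0.127,0.313,0.01],[0.0141,0.0083,0]]
    - [[0.127,0.313,0.01],[0.0141,0.0083,0]]
    - [[0.127,0.313,0.01],[0.0141,0.0083,0]]
    - [[0.127,0.313,0.01],[0.0141,0.0083,0]]
    - [[0.127,0.313,0.01],[0.0141,0.0083,0]]
    - [[0.127,0.313,0.01],[0.0141,0.0083,0]]
    - [[0.127,0.313,0.01],[0.0141,0.0083,0]]
    - [[0.127,0.313,0.01],[0.0141,0.0083,0]]
    - [[0.127,0.313,0.01],[0.0141,0.0083,0]]
    - [[0.0,0.25,0.01],[0.0141,0.0083,0]]

```text
time_s: 8.2
tool_pos: [0.5839, 0.1258, 0.2452]
ee_rot: [0.965, 0.261, -0.001, 0.002]
contact_force: [-0.0, 0.1, -2.0]
width: 0.0537
finger_force: 29.7
```

>>> move_arm:
  steps:
    - [[0,0,-0.2],[0,0,0]]
    - [[0,0,-0.2],[0,0,0]]
    - [[0,0,-0.2],[0,0,0]]
    - [[0,0,-0.2],[0,0,0]]
    - [[0,0,-0.2],[0,0,0]]
    - [[0,0,-0.2],[0,0,0]]
    - [[0,0,-0.2],[0,0,0]]
    - [[0,0,-0.2],[0,0,0]]
    - [[0,0,0],[0,0,0]]

```text
time_s: 8.95
tool_pos: [0.5819, 0.1253, 0.1631]
ee_rot: [0.965, 0.261, -0.003, 0.002]
contact_force: [0.7, -0.5, -0.9]
width: 0.0533
finger_force: 29.7
```

```bash
python3 - <<'E'
from h import *
heldfit();report(np.array([.59,.1325,.072]),RD)
E
```

```text
held n 9321 mouth in tool [ 0.0011 -0.0006  0.0427] tilt [-0.002  0.02 ] rms 0.0007 mouth world [0.5832 0.1265 0.1215] axis world [-0.016 -0.003  1.   ]
t 9.0 tcp [0.5826 0.1256 0.1643] q [-0.13  0.61 -0.2   1.66  0.15  0.89 -1.43] F [-0.3 -0.7 -1.2] w 0.0537
shift norm [ 0.148  0.139 -1.845] turn norm [ 0.0029 -0.0015 -0.0002]
```

>>> move_arm:
  steps:
    - [[0.073,0.048,0],[0,0.0051,0]]
    - [[0.073,0.048,0],[0,0.0051,0]]
    - [[0,0,-0.12],[0,0,0]]
    - [[0,0,-0.12],[0,0,0]]
    - [[0,0,-0.12],[0,0,0]]
    - [[0,0,-0.12],[0,0,0]]
    - [[0,0,-0.12],[0,0,0]]
    - [[0,0,-0.12],[0,0,0]]
    - [[0,0,0],[0,0,0]]

```text
time_s: 9.75
tool_pos: [0.5896, 0.1302, 0.128]
ee_rot: [0.965, 0.261, -0.01, -0.0]
contact_force: [-0.6, -0.8, -1.1]
width: 0.0533
finger_force: 29.7
```

```bash
python3 - <<'E'
from h import *
heldfit();report(np.array([.59,.1313,.072]),RD)
camera("side");i=camera_info("side")
im,d=camera("side");cv2.imwrite("pics/s2.png",cv2.resize(im[120:240,240:420],None,fx=4,fy=4,interpolation=cv2.INTER_CUBIC)[:,:,::-1])
E
```

```text
held n 9314 mouth in tool [ 0.0011 -0.0005  0.0428] tilt [-0.004  0.019] rms 0.0007 mouth world [0.59   0.1312 0.0859] axis world [-0.001 -0.001  1.   ]
t 9.8 tcp [0.5901 0.1304 0.1287] q [-0.14  0.67 -0.2   1.66  0.16  0.85 -1.44] F [-1.1  0.5 -0.5] w 0.0535
shift norm [-0.002  0.018 -1.135] turn norm [ 0.0028 -0.0112 -0.0001]
```

View pics/s2.png

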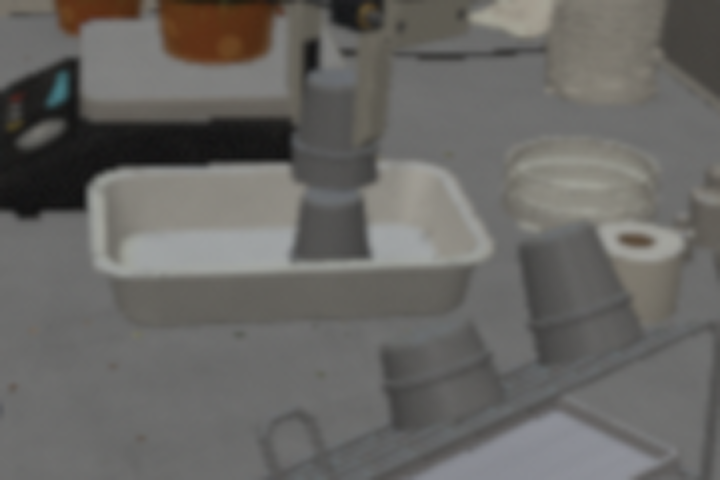

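The side crop shows the held cup (335,150) directly above and coaxial with the tray cup (332,225), so I lower it.

>>> move_arm:
  steps:
    - [[0,0,-0.1],[0,0,0]]
    - [[0,0,-0.1],[0,0,0]]
    - [[0,0,-0.1],[0,0,0]]
    - [[0,0,-0.1],[0,0,0]]
    - [[0,0,-0.1],[0,0,0]]
    - [[0,0,-0.1],[0,0,0]]
    - [[0,0,-0.1],[0,0,0]]
    - [[0,0,-0.1],[0,0,0]]
    - [[0,0,-0.06],[0,0,0]]
    - [[0,0,-0.03],[0,0,0]]

```text
time_s: 10.73
tool_pos: [0.5904, 0.1306, 0.0845]
ee_rot: [0.965, 0.261, -0.009, -0.0]
contact_force: [0.2, -0.1, -1.0]
width: 0.0538
finger_force: 29.7
```

```bash
python3 - <<'E'
from h import *
heldfit();report(np.array([.59,.1305,.0708]),RD)
E
```

```text
held n 9308 mouth in tool [ 0.001  -0.0006  0.0428] tilt [-0.003  0.016] rms 0.0007 mouth world [0.5902 0.1314 0.0417] axis world [ 0.002 -0.002  1.   ]
t 10.78 tcp [0.5904 0.1306 0.0845] q [-0.14  0.72 -0.18  1.69  0.18  0.76 -1.45] F [-0.1  1.2 -1. ] w 0.0532
shift norm [-0.008 -0.001 -0.274] turn norm [ 0.0026 -0.0106 -0.0001]
```

Mouth at 41.7 mm, and seated is 28. I'll lower in 1.5 mm rows.

>>> move_arm:
  steps:
    - [[0,0,-0.03],[0,0,0]]
    - [[0,0,-0.03],[0,0,0]]
    - [[0,0,-0.03],[0,0,0]]
    - [[0,0,-0.03],[0,0,0]]
    - [[0,0,-0.03],[0,0,0]]
    - [[0,0,-0.03],[0,0,0]]
    - [[0,0,-0.03],[0,0,0]]
    - [[0,0,0],[0,0,0]]

```text
time_s: 11.45
tool_pos: [0.5905, 0.1305, 0.0744]
ee_rot: [0.965, 0.261, -0.008, -0.0]
contact_force: [-0.2, -0.3, -1.5]
width: 0.0534
finger_force: 29.7
```

```bash
python3 - <<'E'
from h import *
heldfit();report(np.array([.59,.1305,.0708]),RD)
E
```

```text
held n 9311 mouth in tool [ 0.0011 -0.0005  0.0428] tilt [-0.004  0.02 ] rms 0.0007 mouth world [0.5906 0.1315 0.0317] axis world [-0.003 -0.003  1.   ]
t 11.5 tcp [0.5906 0.1306 0.0745] q [-0.14  0.74 -0.18  1.7   0.18  0.74 -1.46] F [-0.5 -0.3 -1.5] w 0.0532
shift norm [-0.012 -0.002 -0.074] turn norm [ 0.0025 -0.0102 -0.0001]
```

>>> move_arm:
  steps:
    - [[0,0,-0.018],[0,0,0]]
    - [[0,0,-0.018],[0,0,0]]
    - [[0,0,-0.018],[0,0,0]]
    - [[0,0,0],[0,0,0]]

```text
time_s: 11.83
tool_pos: [0.5906, 0.1306, 0.0718]
ee_rot: [0.965, 0.261, -0.008, -0.0]
contact_force: [-1.0, 0.3, -1.5]
width: 0.0534
finger_force: 29.7
```

>>> move_arm:
  steps:
    - [[0,0,-0.01],[0,0,0]]
    - [[0,0,-0.01],[0,0,0]]
    - [[0,0,0],[0,0,0]]

```text
time_s: 12.08
tool_pos: [0.5907, 0.1306, 0.0709]
ee_rot: [0.965, 0.261, -0.008, -0.0]
contact_force: [-0.4, -1.2, -0.8]
width: 0.0533
finger_force: 29.7
```

```bash
python3 - <<'E'
from h import *
heldfit();report(np.array([.59,.1305,.0708]),RD)
E
```

```text
held n 9317 mouth in tool [ 0.0012 -0.0007  0.0428] tilt [-0.    0.02] rms 0.0007 mouth world [0.5906 0.1317 0.0282] axis world [-0.002 -0.006  1.   ]
t 12.13 tcp [0.5907 0.1306 0.071 ] q [-0.15  0.74 -0.18  1.7   0.18  0.73 -1.46] F [-0.5  0.8 -1.5] w 0.0534
shift norm [-0.014 -0.003 -0.003] turn norm [ 0.0024 -0.01   -0.0001]
```

>>> move_arm:
  steps:
    - [[0,0,-0.01],[0,0,0]]
    - [[0,0,-0.01],[0,0,0]]
    - [[0,0,0],[0,0,0]]

```text
time_s: 12.38
tool_pos: [0.5906, 0.1306, 0.0704]
ee_rot: [0.965, 0.261, -0.008, -0.0]
contact_force: [-1.3, -0.9, 1.3]
width: 0.0537
finger_force: 29.9
```

>>> move_arm:
  steps:
    - [[0,0,-0.01],[0,0,0]]
    - [[0,0,0],[0,0,0]]

```text
time_s: 12.55
tool_pos: [0.5906, 0.1305, 0.0703]
ee_rot: [0.965, 0.261, -0.008, -0.0]
contact_force: [-2.2, -0.1, 6.1]
width: 0.0536
finger_force: 30.1
```

```bash
python3 - <<'E'
from h import *
heldfit();report(np.array([.59,.1305,.0708]),RD)
E
```

```text
held n 9326 mouth in tool [ 0.0014 -0.0006  0.0428] tilt [-0.003  0.028] rms 0.0007 mouth world [0.5908 0.1316 0.0275] axis world [-0.01  -0.008  1.   ]
t 12.6 tcp [0.5906 0.1306 0.0703] q [-0.15  0.74 -0.18  1.7   0.18  0.73 -1.46] F [-2.1 -0.1  5.3] w 0.0535
shift norm [-0.012 -0.001  0.01 ] turn norm [ 0.0026 -0.01   -0.0001]
```

Firm seat (about 7 N) at the expected height. Release and raise.

>>> move_arm:
  steps:
    - [[0,0,0],[0,0,0]]
    - [[0,0,0],[0,0,0]]
    - [[0,0,0],[0,0,0]]
    - [[0,0,0],[0,0,0]]
    - [[0,0,0],[0,0,0]]
    - [[0,0,0],[0,0,0]]
  grip: 1

```text
time_s: 13.1
tool_pos: [0.5908, 0.1307, 0.0694]
ee_rot: [0.965, 0.261, -0.008, -0.0]
contact_force: [-1.3, 0.4, -1.0]
width: 0.0888
finger_force: 0.0
```

>>> move_arm:
  steps:
    - [[0,0,0.1],[0,0,0]]
    - [[0,0,0.2],[0,0,0]]
    - [[0,0,0.3],[0,0,0]]
    - [[0,0,0.4],[0,0,0]]
    - [[0,0,0.5],[0,0,0]]
    - [[0,0,0.5],[0,0,0]]
    - [[0,0,0.5],[0,0,0]]
    - [[0,0,0.4],[0,0,0]]
    - [[0,0,0.2],[0,0,0]]
    - [[0,0,0],[0,0,0]]

```text
time_s: 13.93
tool_pos: [0.5922, 0.1312, 0.2279]
ee_rot: [0.965, 0.261, -0.005, -0.0]
contact_force: [0.2, -0.8, -0.3]
width: 0.0928
finger_force: 0.0
```

```bash
python3 - <<'E'
from h import *
report(place("B")+.17*AX,RT)
im=wristfit("stack",np.array([.5900,.1313,.028]),Ro.identity())
cv2.imwrite("pics/w4.png",im[:,:,::-1])
E
```

```text
t 13.93 tcp [0.5922 0.1312 0.2279] q [-0.12  0.56 -0.21  1.55  0.13  1.06 -1.41] F [ 0.2 -0.8 -0.3] w 0.0928
shift norm [ 1.063 -3.787 -0.114] turn norm [-0.2865 -0.174   0.0014]
stack n 2271 offset cup frame [ 0.0001 -0.0001 -0.0002] world [ 0.0001 -0.0001 -0.0002] rms 0.0008
```

View pics/w4.png

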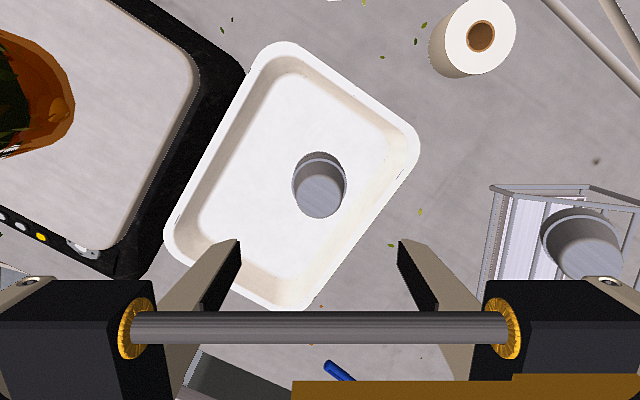

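The stack (319,185) is seated: offset below 0.3 mm, 25.8 mm up. Now to cup B, on the rack at (585,245).

>>> move_arm:
  steps:
    - [[0.059,-0.21,0],[-0.0159,-0.0097,0]]
    - [[0.059,-0.21,0],[-0.0159,-0.0097,0]]
    - [[0.059,-0.21,0],[-0.0159,-0.0097,0]]
    - [[0.059,-0.21,0],[-0.0159,-0.0097,0]]
    - [[0.059,-0.21,0],[-0.0159,-0.0097,0]]
    - [[0.059,-0.21,0],[-0.0159,-0.0097,0]]
    - [[0.059,-0.21,0],[-0.0159,-0.0097,0]]
    - [[0.059,-0.21,0],[-0.0159,-0.0097,0]]
    - [[0.059,-0.21,0],[-0.0159,-0.0097,0]]
    - [[0.059,-0.21,0],[-0.0159,-0.0097,0]]

```text
time_s: 14.82
tool_pos: [0.62, 0.0241, 0.2236]
ee_rot: [0.955, 0.258, 0.032, 0.141]
contact_force: [-0.0, 0.1, 0.1]
width: 0.0931
finger_force: 0.0
```

>>> move_arm:
  steps:
    - [[0.059,-0.21,0],[-0.0159,-0.0097,0]]
    - [[0.059,-0.21,0],[-0.0159,-0.0097,0]]
    - [[0.059,-0.21,0],[-0.0159,-0.0097,0]]
    - [[0.059,-0.21,0],[-0.0159,-0.0097,0]]
    - [[0.059,-0.21,0],[-0.0159,-0.0097,0]]
    - [[0.059,-0.21,0],[-0.0159,-0.0097,0]]
    - [[0.059,-0.21,0],[-0.0159,-0.0097,0]]
    - [[0.059,-0.21,0],[-0.0159,-0.0097,0]]
    - [[0,0,0],[0,0,0]]

```text
time_s: 15.57
tool_pos: [0.6426, -0.0607, 0.2232]
ee_rot: [0.933, 0.25, 0.063, 0.251]
contact_force: [-0.4, -0.6, -0.2]
width: 0.0924
finger_force: 0.0
```

```bash
python3 - <<'E'
from h import *
im=wristfit("B",place("B"),RC)
cv2.imwrite("pics/w5.png",im[:,:,::-1])
report(place("B")+.042*AX,RT)
E
```

```text
B n 2759 offset cup frame [ 0.     -0.0014 -0.0006] world [-0.001  -0.001  -0.0005] rms 0.0008
t 15.62 tcp [ 0.6429 -0.0595  0.2234] q [-0.23  0.55  0.1   1.72  0.64  0.79 -1.63] F [-0.5  0.4 -0.1] w 0.0927
shift norm [ 0.695 -1.08  -2.241] turn norm [ 0.0014 -0.0043  0.0037]
```

View pics/w5.png

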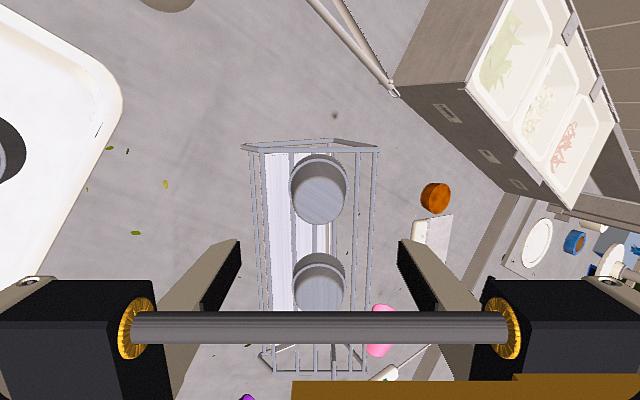

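B at (318,190), short cup at (318,285). The gripper is already on B's axis, so I approach along it.

>>> move_arm:
  steps:
    - [[0.05,-0.082,-0.17],[0.0001,-0.0004,0.0003]]
    - [[0.05,-0.082,-0.17],[0.0001,-0.0004,0.0003]]
    - [[0.05,-0.082,-0.17],[0.0001,-0.0004,0.0003]]
    - [[0.05,-0.082,-0.17],[0.0001,-0.0004,0.0003]]
    - [[0.05,-0.082,-0.17],[0.0001,-0.0004,0.0003]]
    - [[0.05,-0.082,-0.17],[0.0001,-0.0004,0.0003]]
    - [[0.05,-0.082,-0.17],[0.0001,-0.0004,0.0003]]
    - [[0.05,-0.082,-0.17],[0.0001,-0.0004,0.0003]]
    - [[0.05,-0.082,-0.17],[0.0001,-0.0004,0.0003]]
    - [[0,0,0],[0,0,0]]

```text
time_s: 16.45
tool_pos: [0.6654, -0.0967, 0.1458]
ee_rot: [0.933, 0.252, 0.066, 0.25]
contact_force: [0.3, -1.1, 0.8]
width: 0.0932
finger_force: 0.0
```

```bash
python3 - <<'E'
from h import *
report(place("B")+.042*AX+[-.001,-.001,-.0005],RT)
E
```

```text
t 16.45 tcp [ 0.6654 -0.0967  0.1458] q [-0.19  0.67  0.14  1.74  0.7   0.62 -1.69] F [ 0.3 -1.1  0.8] w 0.0932
shift norm [ 0.226 -0.354 -0.698] turn norm [ 0.0001 -0.0012  0.0015]
```

>>> move_arm:
  steps:
    - [[0.037,-0.059,-0.116],[0,-0.0002,0.0002]]
    - [[0.037,-0.059,-0.116],[0,-0.0002,0.0002]]
    - [[0.037,-0.059,-0.116],[0,-0.0002,0.0002]]
    - [[0.037,-0.059,-0.116],[0,-0.0002,0.0002]]
    - [[0.037,-0.059,-0.116],[0,-0.0002,0.0002]]
    - [[0.037,-0.059,-0.116],[0,-0.0002,0.0002]]
    - [[0,0,0],[0,0,0]]

```text
time_s: 17.03
tool_pos: [0.6768, -0.114, 0.1117]
ee_rot: [0.932, 0.252, 0.068, 0.25]
contact_force: [-0.3, 0.8, -0.3]
width: 0.0932
finger_force: 0.0
```

```bash
python3 - <<'E'
from h import *
report(place("B")+.042*AX+[-.001,-.001,-.0005],RT)
E
```

```text
t 17.03 tcp [ 0.6768 -0.114   0.1117] q [-0.17  0.73  0.16  1.74  0.73  0.55 -1.71] F [-0.3  0.8 -0.3] w 0.0932
shift norm [-0.002 -0.009 -0.017] turn norm [-0.      0.0007 -0.    ]
```

>>> move_arm:
  steps:
    - [[0,-0.01,-0.02],[0,0,0]]
    - [[0,0,0],[0,0,0]]
    - [[0,0,0],[0,0,0]]
    - [[0,0,0],[0,0,0]]
    - [[0,0,0],[0,0,0]]
    - [[0,0,0],[0,0,0]]
    - [[0,0,0],[0,0,0]]
    - [[0,0,0],[0,0,0]]
  grip: 0

```text
time_s: 17.7
tool_pos: [0.6775, -0.1133, 0.1123]
ee_rot: [0.932, 0.253, 0.07, 0.25]
contact_force: [-0.4, 0.3, 0.7]
width: 0.0529
finger_force: 29.8
```

>>> move_arm:
  steps:
    - [[-0.03,0.052,0.104],[0,0,0]]
    - [[-0.03,0.052,0.104],[0,0,0]]
    - [[-0.03,0.052,0.104],[0,0,0]]
    - [[-0.03,0.052,0.104],[0,0,0]]
    - [[-0.03,0.052,0.104],[0,0,0]]
    - [[-0.03,0.052,0.104],[0,0,0]]
    - [[-0.03,0.052,0.104],[0,0,0]]
    - [[-0.03,0.052,0.104],[0,0,0]]
    - [[-0.03,0.052,0.104],[0,0,0]]
    - [[-0.03,0.052,0.104],[0,0,0]]

```text
time_s: 18.53
tool_pos: [0.6623, -0.0872, 0.1648]
ee_rot: [0.932, 0.253, 0.069, 0.25]
contact_force: [0.6, 0.2, -1.0]
width: 0.0534
finger_force: 29.7
```

>>> move_arm:
  steps:
    - [[0,0.05,0.2],[0,0,0]]
    - [[0,0.05,0.2],[0,0,0]]
    - [[0,0.05,0.2],[0,0,0]]
    - [[0,0.05,0.2],[0,0,0]]
    - [[0,0.05,0.2],[0,0,0]]
    - [[0,0.05,0.2],[0,0,0]]
    - [[0,0.05,0.2],[0,0,0]]
    - [[0,0,0],[0,0,0]]

```text
time_s: 19.2
tool_pos: [0.664, -0.069, 0.2372]
ee_rot: [0.932, 0.252, 0.072, 0.25]
contact_force: [1.2, 0.6, -1.2]
width: 0.0531
finger_force: 29.7
```

```bash
python3 - <<'E'
from h import *
heldfit();report(np.array([.59,.1313,.24]),RD)
E
```

```text
held n 9099 mouth in tool [-0.0005 -0.0006  0.0437] tilt [-0.002  0.016] rms 0.0007 mouth world [ 0.6738 -0.0881  0.1976] axis world [-0.273  0.423  0.864]
t 19.25 tcp [ 0.6632 -0.0695  0.2358] q [-0.2   0.55  0.08  1.66  0.62  0.81 -1.58] F [-0.5 -0.4 -0.7] w 0.0533
shift norm [-1.465  4.015  0.084] turn norm [0.2867 0.1723 0.    ]
```

>>> move_arm:
  steps:
    - [[-0.073,0.201,0],[0.0143,0.0086,0]]
    - [[-0.073,0.201,0],[0.0143,0.0086,0]]
    - [[-0.073,0.201,0],[0.0143,0.0086,0]]
    - [[-0.073,0.201,0],[0.0143,0.0086,0]]
    - [[-0.073,0.201,0],[0.0143,0.0086,0]]
    - [[-0.073,0.201,0],[0.0143,0.0086,0]]
    - [[-0.073,0.201,0],[0.0143,0.0086,0]]
    - [[-0.073,0.201,0],[0.0143,0.0086,0]]
    - [[-0.073,0.201,0],[0.0143,0.0086,0]]
    - [[-0.073,0.201,0],[0.0143,0.0086,0]]

```text
time_s: 20.08
tool_pos: [0.6253, 0.0309, 0.2336]
ee_rot: [0.957, 0.259, 0.033, 0.125]
contact_force: [-0.1, -0.1, -0.8]
width: 0.0531
finger_force: 29.7
```

>>> move_arm:
  steps:
    - [[-0.073,0.201,0],[0.0143,0.0086,0]]
    - [[-0.073,0.201,0],[0.0143,0.0086,0]]
    - [[-0.073,0.201,0],[0.0143,0.0086,0]]
    - [[-0.073,0.201,0],[0.0143,0.0086,0]]
    - [[-0.073,0.201,0],[0.0143,0.0086,0]]
    - [[-0.073,0.201,0],[0.0143,0.0086,0]]
    - [[-0.073,0.201,0],[0.0143,0.0086,0]]
    - [[-0.073,0.201,0],[0.0143,0.0086,0]]
    - [[-0.073,0.201,0],[0.0143,0.0086,0]]
    - [[-0.073,0.201,0],[0.0143,0.0086,0]]

```text
time_s: 20.92
tool_pos: [0.5891, 0.132, 0.2342]
ee_rot: [0.965, 0.262, -0.002, -0.001]
contact_force: [0.6, 0.1, -1.1]
width: 0.0535
finger_force: 29.7
```

>>> move_arm:
  steps:
    - [[0,0,-0.2],[0,0,0]]
    - [[0,0,-0.2],[0,0,0]]
    - [[0,0,-0.2],[0,0,0]]
    - [[0,0,-0.2],[0,0,0]]
    - [[0,0,-0.2],[0,0,0]]
    - [[0,0,0],[0,0,0]]

```text
time_s: 21.42
tool_pos: [0.5877, 0.1302, 0.1811]
ee_rot: [0.965, 0.262, -0.004, 0.001]
contact_force: [-0.9, -0.4, -1.2]
width: 0.0531
finger_force: 29.7
```

```bash
python3 - <<'E'
from h import *
heldfit();report(np.array([.59,.1313,.098]),RD)
E
```

```text
held n 9087 mouth in tool [-0.0004 -0.0006  0.0441] tilt [-0.002  0.015] rms 0.0007 mouth world [0.5875 0.1307 0.1383] axis world [-0.008 -0.003  1.   ]
t 21.47 tcp [0.5884 0.1305 0.1824] q [-0.13  0.6  -0.21  1.62  0.14  0.95 -1.43] F [-1.   0.6 -1.4] w 0.0534
shift norm [ 0.031  0.016 -1.687] turn norm [ 0.0018 -0.0037 -0.0006]
```

>>> move_arm:
  steps:
    - [[0.03,0.01,-0.12],[0,0.003,0]]
    - [[0.028,0,-0.12],[0,0.002,0]]
    - [[0,0,-0.12],[0,0,0]]
    - [[0,0,-0.12],[0,0,0]]
    - [[0,0,-0.1],[0,0,0]]
    - [[0,0,0],[0,0,0]]

```text
time_s: 21.97
tool_pos: [0.5915, 0.1313, 0.1538]
ee_rot: [0.965, 0.262, -0.006, -0.0]
contact_force: [-0.3, -1.0, -1.7]
width: 0.053
finger_force: 29.7
```

```bash
python3 - <<'E'
from h import *
heldfit();report(np.array([.59,.1313,.098]),RD)
E
```

```text
held n 9084 mouth in tool [-0.0006 -0.0007  0.0441] tilt [0.    0.012] rms 0.0007 mouth world [0.5904 0.1317 0.1103] axis world [ 0.001 -0.004  1.   ]
t 22.02 tcp [0.5918 0.1314 0.1544] q [-0.13  0.64 -0.2   1.63  0.15  0.9  -1.43] F [ 0.4  0.3 -1.1] w 0.0532
shift norm [-0.036 -0.002 -1.128] turn norm [ 0.0013 -0.0075 -0.0007]
```

>>> move_arm:
  steps:
    - [[0,-0.008,-0.1],[0,0,0]]
    - [[0,0,-0.1],[0,0,0]]
    - [[0,0,-0.1],[0,0,0]]
    - [[0,0,-0.1],[0,0,0]]
    - [[0,0,-0.1],[0,0,0]]
    - [[0,0,-0.1],[0,0,0]]
    - [[0,0,-0.1],[0,0,0]]
    - [[0,0,-0.1],[0,0,0]]
    - [[0,0,-0.06],[0,0,0]]
    - [[0,0,-0.03],[0,0,0]]

```text
time_s: 22.85
tool_pos: [0.5921, 0.131, 0.11]
ee_rot: [0.965, 0.262, -0.006, -0.001]
contact_force: [-0.1, -0.2, -1.6]
width: 0.0532
finger_force: 29.7
```

```bash
python3 - <<'E'
from h import *
heldfit();report(np.array([.59,.1313,.098]),RD)
E
```

```text
held n 9083 mouth in tool [-0.0004 -0.0007  0.044 ] tilt [0.    0.017] rms 0.0007 mouth world [0.5908 0.1314 0.066 ] axis world [-0.003 -0.007  1.   ]
t 22.9 tcp [0.592  0.1311 0.11  ] q [-0.14  0.69 -0.19  1.67  0.17  0.8  -1.44] F [ 0.4 -0.4 -2. ] w 0.0533
shift norm [-0.041  0.005 -0.24 ] turn norm [ 0.0012 -0.0071 -0.0007]
```

>>> move_arm:
  steps:
    - [[-0.01,0,-0.03],[0,0,0]]
    - [[0,0,-0.03],[0,0,0]]
    - [[0,0,-0.03],[0,0,0]]
    - [[0,0,-0.03],[0,0,0]]
    - [[0,0,-0.03],[0,0,0]]
    - [[0,0,-0.03],[0,0,0]]
    - [[0,0,-0.02],[0,0,0]]
    - [[0,0,0],[0,0,0]]

```text
time_s: 23.57
tool_pos: [0.5917, 0.1311, 0.1004]
ee_rot: [0.965, 0.262, -0.005, -0.0]
contact_force: [-0.5, -1.0, -1.7]
width: 0.053
finger_force: 29.7
```

>>> move_arm:
  steps:
    - [[0,0,-0.01],[0,0,0]]
    - [[0,0,-0.01],[0,0,0]]
    - [[0,0,-0.01],[0,0,0]]
    - [[0,0,0],[0,0,0]]

```text
time_s: 23.9
tool_pos: [0.5918, 0.1311, 0.0991]
ee_rot: [0.965, 0.262, -0.005, -0.001]
contact_force: [-0.1, 0.1, -0.8]
width: 0.053
finger_force: 29.7
```

>>> move_arm:
  steps:
    - [[0,0,-0.01],[0,0,0]]
    - [[0,0,-0.01],[0,0,0]]
    - [[0,0,0],[0,0,0]]

```text
time_s: 24.15
tool_pos: [0.5918, 0.1311, 0.0981]
ee_rot: [0.965, 0.262, -0.005, -0.001]
contact_force: [-0.6, 1.3, -1.1]
width: 0.0528
finger_force: 29.7
```

>>> move_arm:
  steps:
    - [[0,0,-0.01],[0,0,0]]
    - [[0,0,0],[0,0,0]]

```text
time_s: 24.32
tool_pos: [0.5917, 0.131, 0.0978]
ee_rot: [0.965, 0.262, -0.005, -0.0]
contact_force: [0.2, -0.7, 0.1]
width: 0.0534
finger_force: 29.8
```

>>> move_arm:
  steps:
    - [[0,0,-0.01],[0,0,0]]
    - [[0,0,0],[0,0,0]]

```text
time_s: 24.48
tool_pos: [0.5919, 0.1311, 0.0976]
ee_rot: [0.965, 0.262, -0.005, -0.0]
contact_force: [-0.8, -1.1, 2.2]
width: 0.0534
finger_force: 29.9
```

```bash
python3 - <<'E'
from h import *
heldfit();report(np.array([.59,.1313,.098]),RD)
E
```

```text
held n 9078 mouth in tool [-0.0002 -0.0006  0.044 ] tilt [-0.002  0.022] rms 0.0007 mouth world [0.5909 0.1314 0.0536] axis world [-0.01  -0.008  1.   ]
t 24.53 tcp [0.5919 0.1311 0.0977] q [-0.14  0.71 -0.19  1.68  0.17  0.78 -1.45] F [-2.1 -1.1  2.8] w 0.0533
shift norm [-0.037  0.004  0.007] turn norm [ 0.0011 -0.0063 -0.0006]
```

Seated (mouth at 53.6 mm, about 4 N). Release and withdraw.

>>> move_arm:
  steps:
    - [[0,0,0],[0,0,0]]
    - [[0,0,0],[0,0,0]]
    - [[0,0,0],[0,0,0]]
    - [[0,0,0],[0,0,0]]
    - [[0,0,0],[0,0,0]]
    - [[0,0,0],[0,0,0]]
  grip: 1

```text
time_s: 25.03
tool_pos: [0.5919, 0.1312, 0.0971]
ee_rot: [0.965, 0.262, -0.005, -0.001]
contact_force: [-0.0, 0.0, 0.0]
width: 0.0886
finger_force: 0.0
```

>>> move_arm:
  steps:
    - [[0,0,0.1],[0,0,0]]
    - [[0,0,0.2],[0,0,0]]
    - [[0,0,0.3],[0,0,0]]
    - [[0,0,0.4],[0,0,0]]
    - [[0,0,0.5],[0,0,0]]
    - [[0,0,0.5],[0,0,0]]
    - [[0,0,0.5],[0,0,0]]
    - [[0,0,0.4],[0,0,0]]
    - [[0,0,0.2],[0,0,0]]
    - [[0,0,0],[0,0,0]]

```text
time_s: 25.87
tool_pos: [0.5933, 0.1317, 0.2556]
ee_rot: [0.965, 0.262, -0.002, -0.0]
contact_force: [-0.2, 0.3, 0.0]
width: 0.0932
finger_force: 0.0
```

```bash
python3 - <<'E'
from h import *
report(np.array([.59,.1313,.25]),RD)
wristfit("stack",np.array([.5901,.1312,.054]),Ro.identity())
im,d=camera("side");cv2.imwrite("pics/s3.png",cv2.resize(im[110:250,240:440],None,fx=4,fy=4,interpolation=cv2.INTER_CUBIC)[:,:,::-1])
E
```

```text
t 25.87 tcp [0.5933 0.1317 0.2556] q [-0.12  0.53 -0.22  1.51  0.12  1.12 -1.41] F [-0.2  0.3  0. ] w 0.0932
shift norm [-0.065 -0.008 -0.113] turn norm [ 0.     -0.0024 -0.0006]
stack n 2236 offset cup frame [-0.0001 -0.0001 -0.0002] world [-0.0001 -0.0001 -0.0002] rms 0.0008
```

View pics/s3.png

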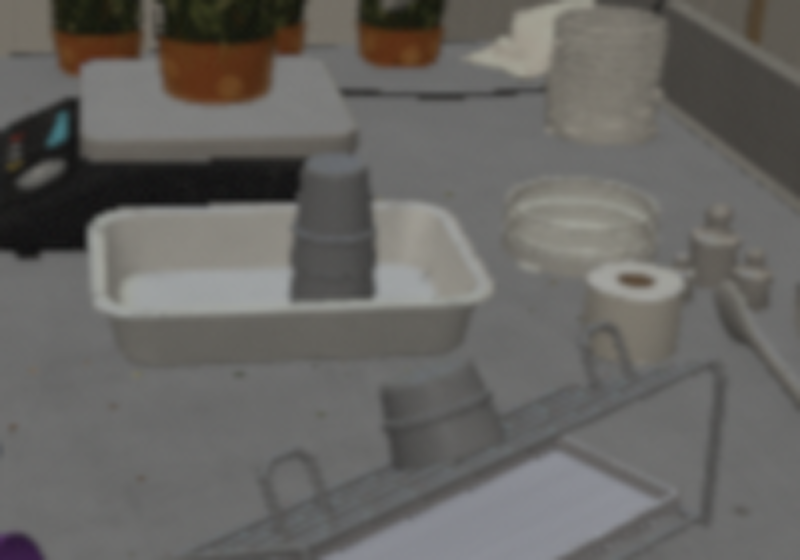

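The crop shows one straight stack of three at (335,230). The short cup is still on its peg at (440,420), and both outer pegs are empty.

```bash
python3 -c "from plant import *;print(finish_job())"
```

```text
the job is handed in; nothing more can be done
None
```

Both tall cups are nested over the tray cup in one straight stack, with the top cup within 0.3 mm of its nominal position. The short cup is still on its peg, and the job was handed in at about 26 s; no verdict came back.

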